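Put the storage box away and shut the cupboard on its catch

TASK

Push the lidded storage box across the worktop into the open cupboard until it is wholly inside, keeping it upright, then push the door fully shut so that it seats on its catch and stays shut by itself. Leave the spice jar, the mug and the biscuit tin standing where they are.

Things in the scene. Friction and masses are not known exactly. Their poses are not given: they have to be found in the camera images.
- cupboard: Grey bottomless worktop cupboard, white roof, fixed; outside 220 wide, 270 deep, 200 mm high, walls and roof 12 mm. Origin: on the worktop, middle of the doorway, in the plane of the walls' front edges. x points into the cupboard, y left as seen from in front, z up. Clear doorway 196 mm wide (y -98 to 98), 188 mm high, no sill: the steel worktop runs on inside, 258 mm deep.
- door (a joint): Door angle, rad. 0: shut and seated on the catch; 1.57: straight out from the front; at most 2. Its strike meets the catch roller at about 0.09, tops it at about 0.035 and then snaps to 0; that takes about 7 N at 150 mm from the hinge. The door stays where it is left.
- door_edge (a point): Top corner of the door's free edge, on its outer face, 194 mm above the worktop. Axes: x square to the door, from outer to inner face; y along the door from hinge to free edge; z up. Grey door 216 wide, 15 thick, 190 mm high, 4 mm above the worktop. Steel bar handle 30 mm out from the outer face, 190 mm from the hinge, at heights 30 to 125 mm; above it the face is plain.
- door_hinge (a point): Point on the door's vertical hinge axis, 194 mm above the worktop, on the outer face at the right-hand front edge of the cupboard (x = -16, y = -108 mm in the cupboard's frame); axes as for door_edge.
- catch_roller (a point): The catch: a 16 mm white roller on a spring, hanging under the roof just inside the doorway near the free edge of the shut door (x = 18, y = 74, z = 177 mm in the cupboard's frame). The door's strike rides under it.
- storage_box: Closed white plastic food box with a grey lid, loose, about 0.6 kg, 130 long (its x), 110 wide (its y), 90 mm high (93 over the raised lid panel), too wide to grip. Origin: centre of its underside. It starts in front of the doorway, its x roughly pointing into the cupboard.
- spice_jar: Bystander: glass jar with a black cap, 56 mm diameter, 110 mm high; origin at the centre of its underside.
- mug: Bystander: white mug, 80 mm diameter, 90 mm high, handle to its +y; origin at the centre of its underside.
- biscuit_tin: Bystander: round steel biscuit tin, 103 mm diameter, 55 mm high; origin at the centre of its underside.
Mind the look-alikes: they are no part of the job. Leave any orange or yellow look-alike of the storage_box alone.

How it is judged (in metres and radians):
At the end, for the whole second after the job is handed in: The door is seated on its catch (joint below 0.015 rad) and stays so; the box stands upright (within 0.1 rad) and at rest inside the cupboard behind the shut door (value of joint door below 0.015 rad and x of storage_box in the frame of cupboard between 0.05 and 0.22 m and y of storage_box in the frame of cupboard between -0.06 and 0.06 m and angle between storage_box's own z axis and vertical below 0.1 rad and linear speed of storage_box below 0.02 m/s); the robot touches nothing.
It fails at once if the storage box is tipped by more than 0.5 rad (angle between storage_box's own z axis and vertical above 0.5 rad).
It fails at once if the spice jar is moved by more than 30 mm (distance of spice_jar from where it was at the start of the episode above 0.03 m).
It fails at once if the mug is moved by more than 30 mm (distance of mug from where it was at the start of the episode above 0.03 m).
It fails at once if the biscuit tin is moved by more than 30 mm (distance of biscuit_tin from where it was at the start of the episode above 0.03 m).
It fails at once if a bystander is knocked over (tilted by more than 0.5 rad) (angle between any of spice_jar, mug, biscuit_tin's own z axis and vertical above 0.5 rad).
It also fails if it takes over 72 s, if anything falls off the work surface, if the arm or the gripper's body presses on something with over 40 N, if the wrist force passes 120 N, or if a joint passes its speed limit or range.

ROBOT

A 6-joint arm with a two-finger parallel gripper is mounted at the origin on the work surface. World frame = base frame: x ahead of the robot, y to its left, z up, the work surface at z = 0. Lengths are in m, angles in degrees, forces in N, time in s.
With the tool pointing down it reaches from about 0.35 to 0.725 m from the base axis. Payload 4.3 kg.
Tool frame: the origin (TCP) lies on the mounting face of the last link; the fingertips stand 173 mm ahead of it and the grasp point (between the pads) lies 155 mm ahead of it; z points along the fingers, y is the direction in which the jaws open and shut (so a half turn about z gives the same grasp; the last joint's range is limited). The gripper opens to 85 mm and grips with 20 to 120 N. Pads are 22 mm wide; open, the fingers measure 114 mm over their backs; the gripper's body (76 mm by 85 mm) begins 54 mm behind the grasp point. The pads swing forward as they close: fully open they stand 13 mm farther back than shut.
Start: joints at [70.972, 21.618, 4.641, 73.018, 0, 83.68], TCP at [0.126, 0.561, 0.405] pointing down, gripper open.
Joint ranges: [-156.06, 156.06], [-48.1, 94.91], [-58.44, 69.94], [-101.28, 121.22], [-78.64, 73.56], [-180, 180]. Speed limits (degrees/s): [147.25, 147.25, 180, 180, 180, 180].

INTERFACE

Orientations are given as a 3x3 rotation matrix whose columns are the frame's x, y, z axes.
In Python, from workcell import move_to, move_straight, move_joints, gripper_to, wait, inverse_kinematics, read_state, grab_frame, calibration, PlanningError, close_job gives the robot as it stands. The module is installed in compiled form; this text tells all that it offers. Calls block until the motion is done:
- move_to(position, orientation): joint-space move of the TCP to a pose.
- move_straight(position, attitude=None, max_speed=0.15, f_stop=None): straight line of the TCP; attitude=None keeps the orientation; max_speed is the mean speed in m/s. With f_stop (N) it stops when the force on the tool has changed by that much, and returns True; else False.
- move_joints(angles): joint-space move.
- gripper_to(opening, force=None): finger opening in m; force is the grip in N (None keeps the last); returns when the fingers have stopped.
- wait(seconds).
- inverse_kinematics(position, orientation): joint angles nearest the present ones, or None.
- read_state(): the state.
- grab_frame(name): name is "side" or "top"; returns (picture, depth): 480x640x3 uint8, red, green, blue; 480x640 float32, m along the optical axis (not along the pixel's ray), 0 where there is no reading.
- calibration(name): a dict with "fx", "fy", "cx", "cy" (pixels), "D" ([k1, k2, p1, p2, k3] as OpenCV has them; the pictures are not rectified), "rvec" (rotation vector, rad) and "tvec" (3), from world to camera coordinates, as OpenCV has them. Camera axes: x right, y down, z forward; pixel columns grow to the right and rows downward; lengths in m; the calibration is good to about 2 mm. A picture is of the moment at which its call begins. calibration takes no time and is no camera call.
A pose or a line that the arm cannot do raises PlanningError and nothing moves.
- close_job(): hands the job in, once; it reports no verdict.
The state is a dict: "clock": time; "q": joint angles; "joint_vel": joint speeds; "effort": joint torques, N m; "tcp_pos": TCP position; "tcp_rot": TCP orientation; "wrist_force": force on the tool from outside, world axes, zero at the start; "wrist_torque": the same for the moment, N m; "gripper_width": finger opening in m.
Only numpy, scipy, OpenCV 4.12 (cv2) and the standard library are available. Lean on these libraries where they do the work, as an engineer would, in place of code of your own. Each camera call takes 0.05 s, during which the arm holds its last target.

## Working session

There is one attempt and no reset: what is moved stays moved. The work goes in short steps, each a Python script; the robot and the scene stay as the last script left them, time stands still between calls to the robot, and variables do not carry over. Pictures are saved under pics/ and viewed, and the job is handed in when it is done.

```bash
mkdir -p pics
cat > h.py <<'E'
import numpy as np, cv2
from workcell import *
def K(c): return np.array([[c['fx'],0,c['cx']],[0,c['fy'],c['cy']],[0,0,1.]])
def cloud(depth,c):
    h,w=depth.shape
    u,v=np.meshgrid(np.arange(w),np.arange(h))
    p=np.stack([u,v],-1).reshape(-1,1,2).astype(float)
    n=cv2.undistortPoints(p,K(c),np.array(c['D'])).reshape(h,w,2)
    P=np.dstack([n[...,0]*depth,n[...,1]*depth,depth])
    R=cv2.Rodrigues(np.array(c['rvec'],float))[0]; t=np.array(c['tvec'],float).ravel()
    W=(P-t)@R
    W[depth<=0]=np.nan
    return W
def proj(pts,c):
    return cv2.projectPoints(np.array(pts,float).reshape(-1,3),np.array(c['rvec'],float),np.array(c['tvec'],float),K(c),np.array(c['D'],float))[0].reshape(-1,2)
def snap(tag):
    out={}
    for n in ('top','side'):
        im,d=grab_frame(n); cv2.imwrite(f'pics/{tag}_{n}.png',im[...,::-1]); np.savez(f'pics/{tag}_{n}.npz',im=im,d=d); out[n]=(im,d)
    return out
E
python3 - <<'E'
from h import *
snap('a'); s=read_state(); print(s['clock'],s['tcp_pos'],s['tcp_rot'])
for n in('top','side'):
    c=calibration(n);R=cv2.Rodrigues(np.array(c['rvec'],float))[0]; print(n,-R.T@np.array(c['tvec']).ravel(),R[2])
E
```

```text
0.1 [0.12639889 0.56066307 0.40386705] [[-9.75511248e-01  2.19948827e-01 -5.64981227e-04]
 [ 2.19949487e-01  9.75509728e-01 -1.72999894e-03]
 [ 1.70633444e-04 -1.81190076e-03 -9.99998344e-01]]
top [ 0.43054782 -0.01850104  1.51838975] [ 0.09976081 -0.00462335 -0.99500071]
side [0.47300638 0.98351764 0.91470212] [ 0.07740743 -0.78435845 -0.6154591 ]
```

View pics/a_top.png

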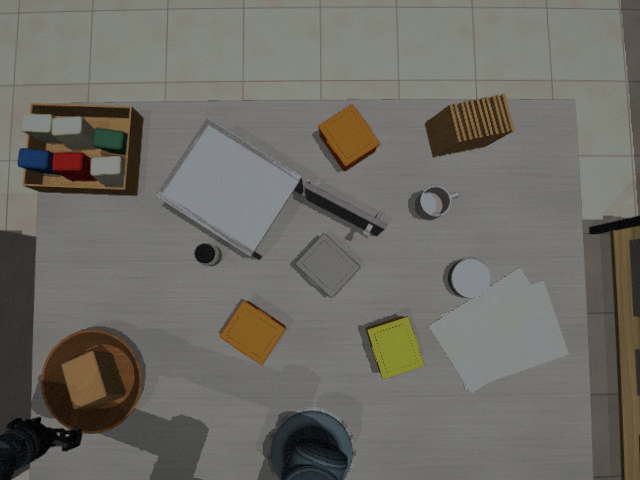

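View pics/a_side.png

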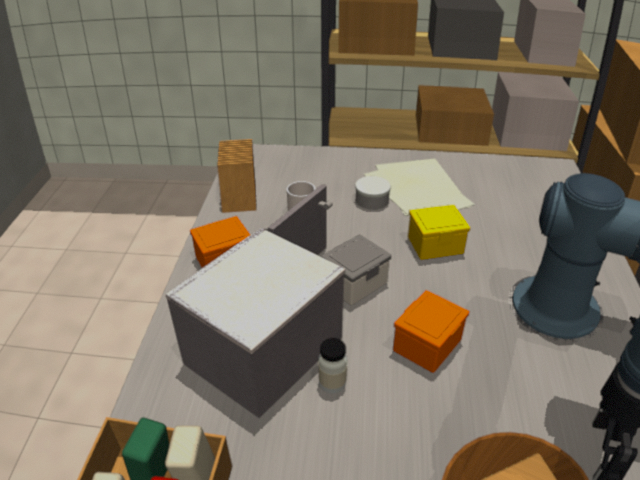

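The top view shows the white roof at about (230,187). Its front edge runs (300,183)–(256,255), and the door stands open to (380,232). There are four box-shaped candidates:
- **Grey lid, white body (327,265):** in front of the doorway and the only one that fits the description.
- **Orange (349,137) and orange (253,331):** look-alikes.
- **Yellow (395,347):** look-alike.

Next I'll crop in to confirm and take measurements.

Run:
```python
from h import *
im=cv2.imread('pics/a_top.png'); t=cv2.resize(im[100:310,140:500],None,fx=2.2,fy=2.2,interpolation=cv2.INTER_CUBIC); cv2.imwrite('pics/a_crop.png',t)
d=np.load('pics/a_top.npz')['d'];c=calibration('top');W=cloud(d,c)
for n,(u,v) in dict(roofmid=(230,187),boxmid=(327,265),jar=(206,253),mug=(434,203),tin=(470,278),table=(400,270)).items():
    print(n,np.nanmedian(W[v-2:v+3,u-2:u+3].reshape(-1,3),axis=0).round(4))
def rect(lo,hi,reg,n):
    x0,x1,y0,y1=reg
    m=(W[...,2]>lo)&(W[...,2]<hi); mm=np.zeros_like(m);mm[y0:y1,x0:x1]=1
    m&=mm; P=W[m]
    r=cv2.minAreaRect(P[:,:2].astype(np.float32)); print(n,len(P),'z',np.median(P[:,2]).round(4),r); print(cv2.boxPoints(r).round(4).tolist()); return P
rect(.195,.23,(150,305,110,265),'roof')
rect(.085,.1,(285,370,225,305),'boxtop')
P=rect(.16,.21,(303,395,175,245),'door')
rect(.10,.12,(190,225,238,270),'jar')
rect(.08,.1,(410,462,180,225),'mug')
rect(.05,.06,(440,495,255,300),'tin')
rect(.06,.12,(215,290,295,368),'orange')
rect(.06,.12,(365,430,310,380),'yellow')
rect(.06,.12,(315,385,100,173),'orange2')
```

```text
roofmid [0.6686 0.1866 0.201 ]
boxmid [ 0.4867 -0.0428  0.0934]
jar [0.5183 0.2595 0.111 ]
mug [ 0.6557 -0.3362  0.0046]
tin [ 0.451  -0.4147  0.0547]
table [ 0.4752 -0.2407 -0.    ]
roof 10502 z 0.2015 ((0.6725162863731384, 0.19059768319129944), (0.27019956707954407, 0.22662298381328583), 57.43840026855469)
[[0.5042999982833862, 0.13770000636577606], [0.6952999830245972, 0.015699999406933784], [0.8406999707221985, 0.2434999942779541], [0.6496999859809875, 0.3653999865055084]]
boxtop 2180 z 0.0921 ((0.5178278088569641, -0.0715293288230896), (0.12987670302391052, 0.1962667554616928), 46.50956344604492)
[[0.4018999934196472, -0.051100000739097595], [0.5443000197410583, -0.18619999289512634], [0.6337000131607056, -0.09200000017881393], [0.49129998683929443, 0.04309999942779541]]
door 833 z 0.1934 ((0.6141303181648254, -0.07750383764505386), (0.21852968633174896, 0.04889192804694176), 59.41897964477539)
[[0.5375000238418579, -0.1590999960899353], [0.5795999765396118, -0.18400000035762787], [0.6908000111579895, 0.004100000020116568], [0.6486999988555908, 0.028999999165534973]]
jar 301 z 0
[... 1094 characters left out ...]
, [0.4049000144004822, 0.16930000483989716], [0.3093000054359436, 0.23399999737739563]]
yellow 2369 z 0.0917 ((0.2793305218219757, -0.2119240164756775), (0.13229155540466309, 0.11524861305952072), 17.761655807495117)
[[0.1987999975681305, -0.17720000445842743], [0.23389999568462372, -0.28700000047683716], [0.35989999771118164, -0.24660000205039978], [0.3246999979019165, -0.13689999282360077]]
orange2 2119 z 0.0919 ((0.8235961198806763, -0.10097971558570862), (0.1293126791715622, 0.11455266177654266), 33.31022262573242)
[[0.738099992275238, -0.08860000222921371], [0.8009999990463257, -0.18440000712871552], [0.9090999960899353, -0.11330000311136246], [0.8461999893188477, -0.01759999990463257]]
```

View pics/a_crop.png

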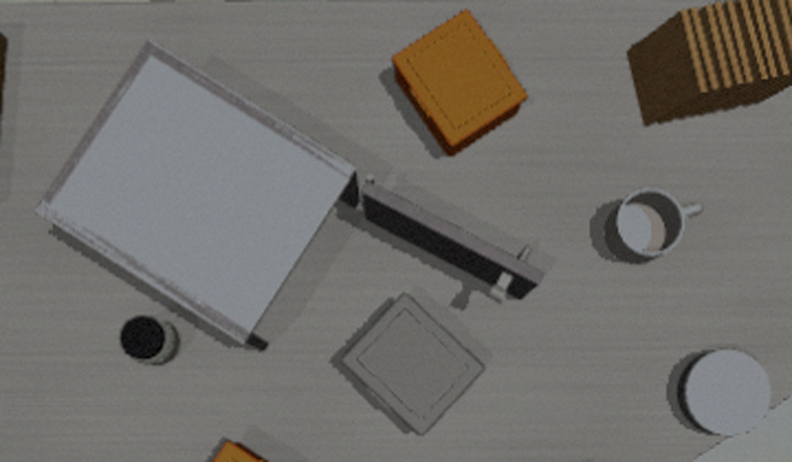

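The crop confirms it: the grey-lidded white box stands in front of the doorway. The door is about straight out, with its handle on the far (mug) side and its strike on the near side. I'll refine the box pose in the cupboard frame and check reachability.

```bash
cat >> h.py <<'E'
def rectfit(W,lo,hi,ctr,rad):
    m=(W[...,2]>lo)&(W[...,2]<hi)&(np.hypot(W[...,0]-ctr[0],W[...,1]-ctr[1])<rad)
    P=W[m]; r=cv2.minAreaRect(P[:,:2].astype(np.float32)); return P,r,cv2.boxPoints(r)
# cupboard frame
F=np.array([0.5998,0.0767]); A=np.deg2rad(57.44)
ex=np.array([np.cos(A),np.sin(A)]); ey=np.array([-np.sin(A),np.cos(A)])
def c2w(x,y,z=None):
    p=F+x*ex+y*ey
    return p if z is None else np.array([p[0],p[1],z])
def w2c(p):
    d=np.asarray(p)[...,:2]-F; return np.stack([d@ex,d@ey],-1)
def rot(yaw,tilt,flip=1):
    """tool z: tilt deg from straight down toward heading yaw (deg, world); tool y horizontal, square to heading"""
    a=np.deg2rad(yaw);t=np.deg2rad(tilt)
    h=np.array([np.cos(a),np.sin(a),0]);u=np.array([0,0,1.])
    z=np.sin(t)*h-np.cos(t)*u
    y=flip*np.array([-np.sin(a),np.cos(a),0])
    x=np.cross(y,z)
    return np.column_stack([x,y,z])
E
python3 - <<'E'
from h import *
c=calibration('top');W=cloud(np.load('pics/a_top.npz')['d'],c)
P,r,b=rectfit(W,.08,.1,(.487,-.043),.095); print('box',r,len(P)); print('cup frame',w2c(b).round(4).tolist(),w2c(r[0]))
e=b[1]-b[0];print('sides',np.linalg.norm(b[1]-b[0]),np.linalg.norm(b[2]-b[1]))
for i in (0,1):
    e=b[i+1]-b[i]; print(np.linalg.norm(e),np.degrees(np.arctan2(e[1],e[0])))
cs=calibration('side');S=cloud(np.load('pics/a_side.npz')['d'],cs)
P,r2,b2=rectfit(S,.08,.1,(.487,-.043),.095); print('side box',r2)
P,r2,b2=rectfit(S,.196,.21,(.672,.19),.3); print('side roof',r2,w2c(b2).round(4).tolist())
m=(W[...,2]>.188)&(W[...,2]<.2);Q=w2c(W[m]);Q=Q[(Q[:,0]<-.02)&(Q[:,0]>-.3)&(abs(Q[:,1]+.1)<.1)]
print('door top',len(Q),Q.min(0),Q.max(0),cv2.minAreaRect(Q.astype(np.float32)))
print('jar',w2c((.5195,.2647)),'mug',w2c((.65,-.323)),'base',w2c((0,0)))
for yaw in (48,57.44):
  for tilt in (35,45,55,65):
    for fl in (1,-1):
      R=rot(yaw,tilt,fl)
      for x,y in ((-.25,.045),(.04,0)):
        tip=c2w(x,y,.035); q=inverse_kinematics(tip-.173*R[:,2],R)
        print(yaw,tilt,fl,(x,y),None if q is None else np.round(q,1))
E
```

```text
box ((0.48767584562301636, -0.04283308982849121), (0.1301015019416809, 0.11417800188064575), 46.43714141845703) 2222
cup frame [[-0.214, 0.0986], [-0.2358, -0.0135], [-0.1081, -0.0383], [-0.0863, 0.0738]] [-0.16108913  0.03017079]
sides 0.11417801 0.1301015
0.11417801 -43.562847
0.1301015 46.437134
side box ((0.4861287474632263, -0.044113852083683014), (0.1338135302066803, 0.11593613028526306), 46.957496643066406)
side roof ((0.6404104232788086, 0.14032408595085144), (0.38849127292633057, 0.23096060752868652), 57.071327209472656) [[-0.118, 0.1167], [-0.1195, -0.1142], [0.269, -0.1167], [0.2705, 0.1142]]
door top 561 [-0.2309401  -0.12318236] [-0.02019682 -0.09335324] ((-0.12525400519371033, -0.10805166512727737), (0.2116268277168274, 0.015817789360880852), 4.330363750457764)
jar [0.11523567 0.16885743] mug [-0.30986172 -0.25742153] base [-0.3874468   0.46424983]
48 35 1 (-0.25, 0.045) [-47.4  18.  -44.4  31.4  34.8 -96.6]
48 35 1 (0.04, 0) [ -9.7  23.4 -37.1   9.   29.  -52.4]
48 35 -1 (-0.25, 0.045) [-47.4  18.  -44.4  31.4  34.8  83.4]
48 35 -1 (0.04, 0) [ -9.7  23.4 -37.1   9.   2
[... 1052 characters left out ...]
 -116.7]
57.44 45 1 (0.04, 0) [-15.6  27.8 -36.2   9.7  42.6 -66.6]
57.44 45 -1 (-0.25, 0.045) [-52.1  28.  -36.2  44.3  41.8  63.3]
57.44 45 -1 (0.04, 0) [-15.6  27.8 -36.2   9.7  42.6 113.4]
57.44 55 1 (-0.25, 0.045) [ -56.5   35.9  -32.7   51.5   48.5 -127.7]
57.44 55 1 (0.04, 0) [-19.4  31.3 -40.3   0.5  52.9 -67.9]
57.44 55 -1 (-0.25, 0.045) [-56.5  35.9 -32.7  51.5  48.5  52.3]
57.44 55 -1 (0.04, 0) [-19.4  31.3 -40.3   0.5  52.9 112.1]
57.44 65 1 (-0.25, 0.045) [ -59.7   45.2  -27.8   61.4   53.8 -140.5]
57.44 65 1 (0.04, 0) [-22.6  36.4 -43.5 -10.3  63.2 -67.3]
57.44 65 -1 (-0.25, 0.045) [-59.7  45.2 -27.8  61.4  53.8  39.5]
57.44 65 -1 (0.04, 0) [-22.6  36.4 -43.5 -10.3  63.2 112.7]
```

```bash
cat >> h.py <<'E'
L=.170
S0=np.array([-.2258,.0426]); S1=np.array([.045,-.004])
def tool(xy,z,yaw,tilt,L=L):
    R=rot(yaw,tilt,-1)
    return np.array([xy[0],xy[1],z])-.011*R[:,0]-L*R[:,2],R
def pushpose(s):
    c=S0+(S1-S0)*s; tilt=20+25*min(1,max(0,s)/.6); yaw=46.7+9*min(1,max(0,s)); z=.045-.008*min(1,max(0,s))
    return tool(c2w(*c),z,yaw,tilt)
E
python3 - <<'E'
from h import *
for s in (-.06,0,.25,.5,.75,1):
    p,R=pushpose(s);print(s,p.round(3),np.round(inverse_kinematics(p,R),1))
p0,R0=pushpose(-.06)
q=inverse_kinematics([.27,-.28,.42],rot(46.7,0,-1));print(q)
print(inverse_kinematics(p0+[0,0,.15],R0))
gripper_to(.07)
move_joints(q)
move_to(p0+np.array([0,0,.15]),R0)
print(read_state()['clock'],read_state()['tcp_pos'])
snap('b')
E
```

```text
-0.06 [ 0.384 -0.153  0.201] [-37.1  13.1 -42.8  31.9  19.9  96.6]
0 [ 0.395 -0.141  0.201] [-34.7  13.3 -42.5  31.1  19.8  99.1]
0.25 [ 0.426 -0.112  0.184] [-32.2  16.7 -43.5  24.6  30.  100.3]
0.5 [ 0.46  -0.082  0.162] [-29.1  21.5 -44.2  16.   40.1 102.7]
0.75 [ 0.505 -0.041  0.151] [-22.8  25.3 -42.3   9.   43.4 109.1]
1 [0.555 0.007 0.149] [-15.5  28.3 -37.5   6.4  42.  115.7]
[-55.40737921  -0.19105426 -20.09145683  70.09959743   0.
  77.89262079]
[-37.09522698   2.67613638 -28.92167542  56.14940867  19.87788403
  96.59957326]
4.325 [ 0.38439463 -0.15313016  0.35138522]
```

View pics/b_side.png

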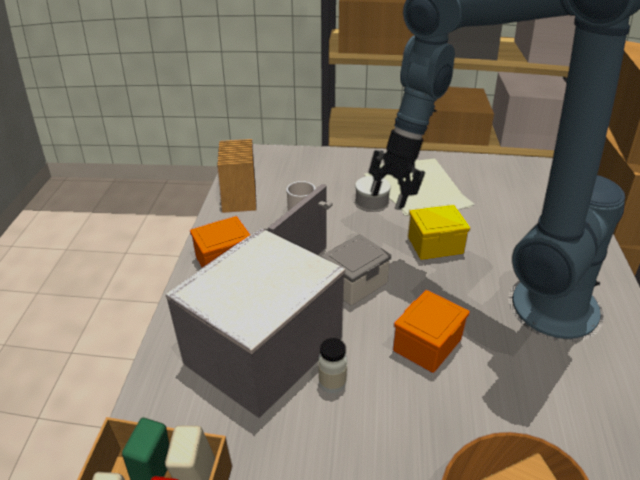

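The side view shows the open gripper at (400,185), above and behind the grey-lidded box and clear of the yellow one. Now I'll lower it and push the first part.

Run:
```python
from h import *
p0,R0=pushpose(-.06)
print(move_straight(p0,R0,.12,f_stop=8), read_state()['wrist_force'])
for s in (.1,.25,.4):
    p,R=pushpose(s); st=move_straight(p,R,.08,f_stop=25); x=read_state(); print(s,st,x['clock'],x['wrist_force'].round(1) if hasattr(x['wrist_force'],'round') else x['wrist_force'],np.linalg.norm(np.array(x['tcp_pos'])-p))
snap('c')
```

```text
False [ 0.46537677  0.04725143 -0.58633011]
0.1 False 6.3917 [ 0.2  0.7 -0.9] 0.0004623102312536703
0.25 False 6.8833 [-0.4  0.2  0.8] 0.0005373487814462936
0.4 False 7.4 [-0.   1.1 -0.4] 0.000490121178791512
```

View pics/c_top.png

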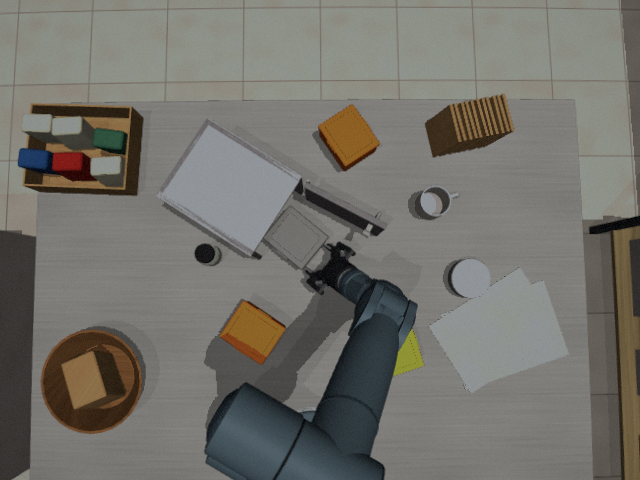

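View pics/c_side.png

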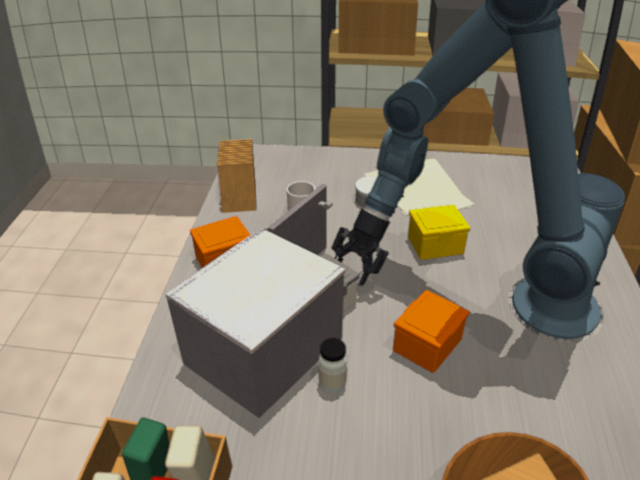

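The box's lid is now at (297,237), square to the doorway and well inside its width. I'll check the pose, then push on to s = 0.8.

Run:
```python
from h import *
W=cloud(np.load('pics/c_top.npz')['d'],calibration('top'))
g=c2w(-.055,.01);P,r,b=rectfit(W,.085,.097,g,.085);print(len(P),r,w2c(r[0]),w2c(b).round(3).tolist())
for s in (.6,.8):
    p,R=pushpose(s); st=move_straight(p,R,.08,f_stop=25); x=read_state(); print(s,st,x['clock'],np.round(x['wrist_force'],1),np.linalg.norm(np.array(x['tcp_pos'])-p))
snap('d')
```

```text
2018 ((0.5594915747642517, 0.03768455982208252), (0.13016940653324127, 0.11359545588493347), 50.26554870605469) [-0.05457661  0.01297565] [[-0.112, 0.077], [-0.126, -0.035], [0.003, -0.052], [0.017, 0.061]]
0.6 False 8.1833 [0.4 0.3 0.3] 0.00014325571380930903
0.8 False 9.025 [ 0.1 -0.4  0. ] 0.00021474922358220326
```

View pics/d_top.png

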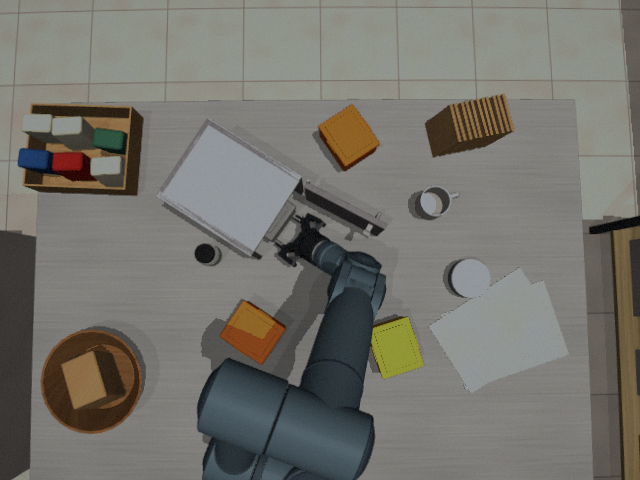

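View pics/d_side.png

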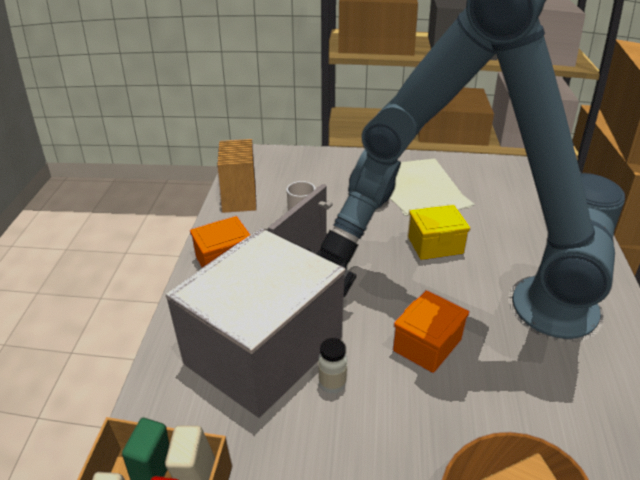

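The rear of the box is now at the doorway, still straight. I'll finish the push and back out.

Run:
```python
from h import *
for s in (.9,1.0):
    p,R=pushpose(s); st=move_straight(p,R,.06,f_stop=25); x=read_state(); print(s,st,x['clock'],np.round(x['wrist_force'],1),np.linalg.norm(np.array(x['tcp_pos'])-p))
for s in (.7,.4):
    p,R=pushpose(s); st=move_straight(p,R,.15,f_stop=15); x=read_state(); print(s,st,x['clock'],np.round(x['wrist_force'],1))
if not st:
    p=np.array(x['tcp_pos'])+[-.03,-.03,.27]
    q=inverse_kinematics(p,rot(57.4,0,-1)); print(q)
    move_straight(np.array(x['tcp_pos'])+[0,0,.12],None,.2)
snap('e'); print(read_state()['clock'])
```

```text
0.9 False 9.7417 [-0.2  0.1  0. ] 0.00012611569674841937
1.0 False 10.3583 [-0.4 -0.2 -0.2] 0.000169654710956608
0.7 False 11.0667 [ 0.4  0.4 -0.5]
0.4 False 11.675 [-0.6 -0.8  0.9]
[-24.96804068   4.79402072 -11.62648771  73.57949156   0.
  97.63195932]
12.525
```

View pics/e_top.png

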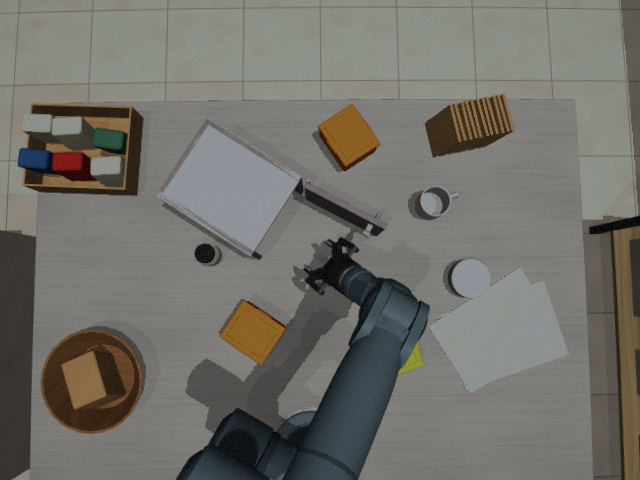

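View pics/e_side.png

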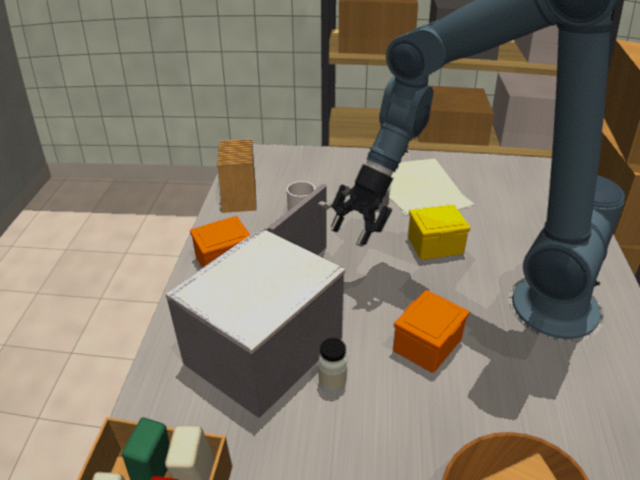

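The box is out of sight under the roof, and the top view shows nothing left in the doorway. The door at (340,207) hasn't moved. Next I'll close the fingers, point the tool down and go over to the door's outer side.

```bash
cat >> h.py <<'E'
H=c2w(-.016,-.108)
def doorpose(th,off=0.,r=.15,z=.152):
    d=np.cos(th)*ey-np.sin(th)*ex; n=-(np.cos(th)*ex+np.sin(th)*ey)
    return tool(H+r*d+off*n,z,57.44+np.degrees(th),0,L=.173)
E
python3 - <<'E'
from h import *
for th in (1.7,1.2,.6,0):
    p,R=doorpose(th,.03 if th>1.6 else 0); print(th,p.round(3),inverse_kinematics(p,R))
x=read_state(); p=np.array(x['tcp_pos'])
gripper_to(0)
pa,Ra=doorpose(1.7,.035)
mid=np.array([.42,-.16,.46]); R=rot(110,0,-1)
move_to(mid,R)
move_to(np.array([pa[0],pa[1],.46]),Ra)
print(move_straight(pa,Ra,.12,f_stop=8))
s=read_state(); print(s['clock'],s['gripper_width'],np.array(s['tcp_pos']).round(3),pa.round(3))
snap('f')
E
```

```text
1.7 [ 0.656 -0.148  0.325] [-18.13543073  34.86905559  14.13103281  69.26197722   0.
   7.02174409]
1.2 [ 0.568 -0.092  0.325] [-15.56081612  23.52861803  -4.46003214  62.01134983   0.
  38.24424846]
0.6 [ 0.533 -0.011  0.325] [ -7.97053723  18.86116959 -11.3939886   59.74484181   0.
  80.21199506]
0 [0.55  0.077 0.325] [  1.37817736  21.32063001  -7.7958375   60.88353249   0.
 123.93817736]
False
16.4083 -0.00011206474987727818 [ 0.66  -0.15   0.326] [ 0.66  -0.15   0.325]
```

View pics/f_top.png

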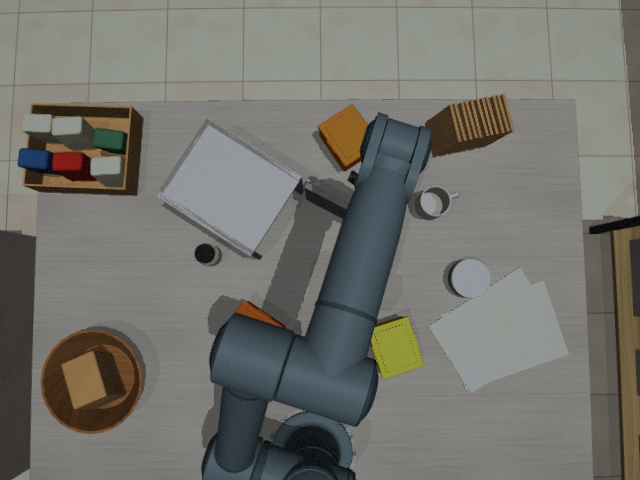

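View pics/f_side.png

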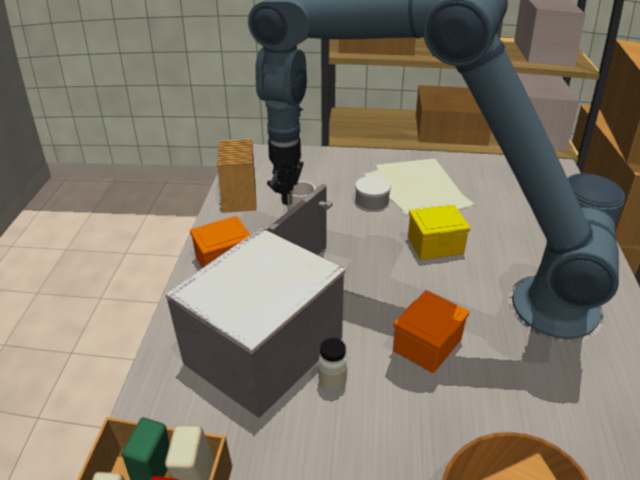

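The side view shows the closed fingers at (287,195), behind the door's outer face. I'll sweep the door along its arc to about 0.2 rad and look again.

Run:
```python
from h import *
for th in (1.7,1.55,1.4,1.25,1.1,.95,.8,.65,.5,.35,.2):
    p,R=doorpose(th); st=move_straight(p,R,.07,f_stop=20); x=read_state()
    print(th,st,round(x['clock'],2),np.round(x['wrist_force'],1))
    if st: break
snap('g')
```

```text
1.7 False 17.16 [-0.3 -0.7 -0.6]
1.55 False 17.63 [0.  0.5 0.3]
1.4 False 18.11 [-0.1  0.2  0.4]
1.25 False 18.58 [-0.1 -0.2 -0.5]
1.1 False 19.06 [ 0.5  0.3 -0.1]
0.95 False 19.53 [ 0.4 -0.5  1.2]
0.8 False 20.01 [-0.3  0.1 -0.2]
0.65 False 20.48 [ 0.1  0.  -0.3]
0.5 False 20.96 [ 0.  -0.2  0.4]
0.35 False 21.43 [-0.7 -0.5 -0.2]
0.2 False 21.91 [ 0.1  0.2 -0.5]
```

View pics/g_top.png

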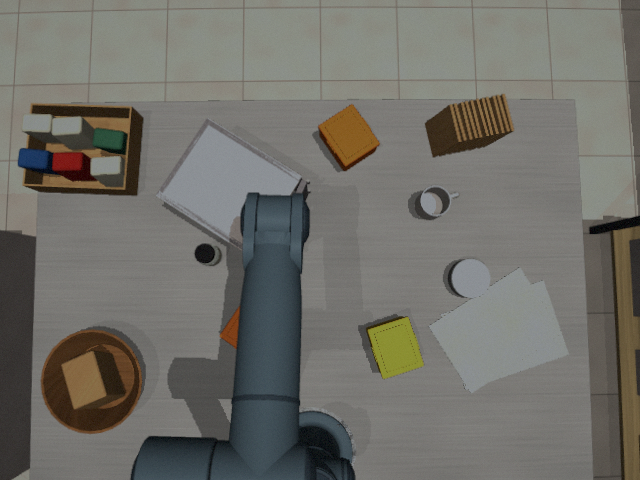

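View pics/g_side.png

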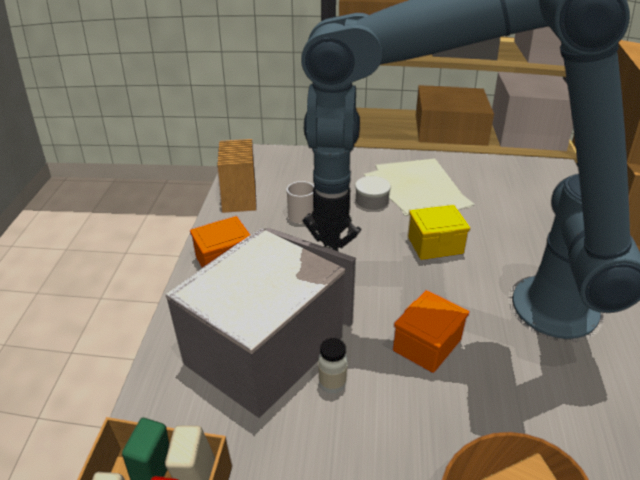

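The side view shows the door nearly shut, with its free edge at (353,275). No unexpected force has shown up, so I'll do the last part slowly, over the catch.

Run:
```python
from h import *
for th,off in ((.1,0),(.05,0),(.02,0),(0,0),(0,-.002),(0,-.004),(0,-.006),(0,-.008)):
    p,R=doorpose(th,off); st=move_straight(p,R,.03,f_stop=18); x=read_state(); f=np.array(x['wrist_force'])[:2]
    print(th,off,st,round(x['clock'],2),'F along x',round(float(f@ex),1),'tip x_cup',(w2c(x['tcp_pos'])+[.011,0]).round(4))
    if st: break
```

```text
0.1 0 False 22.66 F along x -4.8 tip x_cup [-0.0316  0.04  ]
0.05 0 False 23.06 F along x -10.1 tip x_cup [-0.0253  0.0411]
0.02 0 False 23.36 F along x -4.8 tip x_cup [-0.0194  0.0417]
0 0 False 23.61 F along x -12.4 tip x_cup [-0.0181  0.0422]
0 -0.002 False 23.86 F along x -18.1 tip x_cup [-0.0173  0.0422]
0 -0.004 False 24.11 F along x -23.7 tip x_cup [-0.0165  0.0423]
0 -0.006 False 24.36 F along x -30.0 tip x_cup [-0.0159  0.0423]
0 -0.008 False 24.61 F along x -36.0 tip x_cup [-0.0153  0.0424]
```

The force rose to 10 N, dropped to 4.8 N as the strike topped the roller, then climbed steadily against a hard stop. That pattern means the door is seated. I'll back off, swing clear and look.

Run:
```python
from h import *
p,R=doorpose(0,.07); move_straight(p,R,.12)
x=read_state(); print(np.round(x['wrist_force'],1))
move_straight(np.array(x['tcp_pos'])+[0,0,.14],None,.2)
q=np.array(read_state()['q']); q[0]=-75; move_joints(q)
wait(.5); snap('h'); print(read_state()['clock'])
c=calibration('top');W=cloud(np.load('pics/h_top.npz')['d'],c)
S=cloud(np.load('pics/h_side.npz')['d'],calibration('side'))
m=(W[...,2]>.186)&(W[...,2]<.198);Q=w2c(W[m]);Q=Q[(abs(Q[:,0])<.03)&(abs(Q[:,1])<.125)]
for lo in (-.09,-.03,.03,.08):
    k=(Q[:,1]>lo)&(Q[:,1]<lo+.03); print('door top',lo,k.sum(),np.percentile(Q[k,0],[5,50,95]).round(4) if k.any() else '')
P=W[(W[...,2]>.03)&(W[...,2]<.18)];C=w2c(P);k=(C[:,0]>-.1)&(C[:,0]<.25)&(abs(C[:,1])<.1);print('inside/front pts',k.sum())
for n,w,lo,hi in(('jar',(.5195,.2647),.10,.12),('mug',(.65,-.323),.08,.1),('tin',(.4523,-.4154),.05,.06)):
    P,r,b=rectfit(W,lo,hi,w,.07);print(n,np.round(r[0],4),w)
for t in('top','side'):
    im=cv2.imread(f'pics/h_{t}.png'); cr=im[110:280,140:400] if t=='top' else im[200:440,150:450]
    cv2.imwrite(f'pics/h_{t}_c.png',cv2.resize(cr,None,fx=2.4,fy=2.4,interpolation=cv2.INTER_CUBIC))
```

```text
[ 0.5  0.1 -0.2]
28.9667
door top -0.09 94 [-0.0149 -0.0048  0.024 ]
door top -0.03 96 [-0.0147 -0.0048  0.0253]
door top 0.03 85 [-0.0144 -0.0068  0.016 ]
door top 0.08 95 [-0.0145 -0.0055  0.0158]
inside/front pts 561
jar [0.5189 0.2645] (0.5195, 0.2647)
mug [ 0.65   -0.3247] (0.65, -0.323)
tin [ 0.4515 -0.4152] (0.4523, -0.4154)
```

View pics/h_top.png

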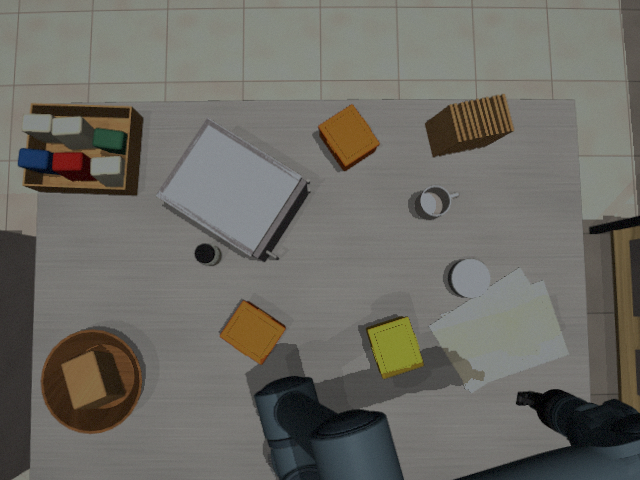

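View pics/h_side_c.png

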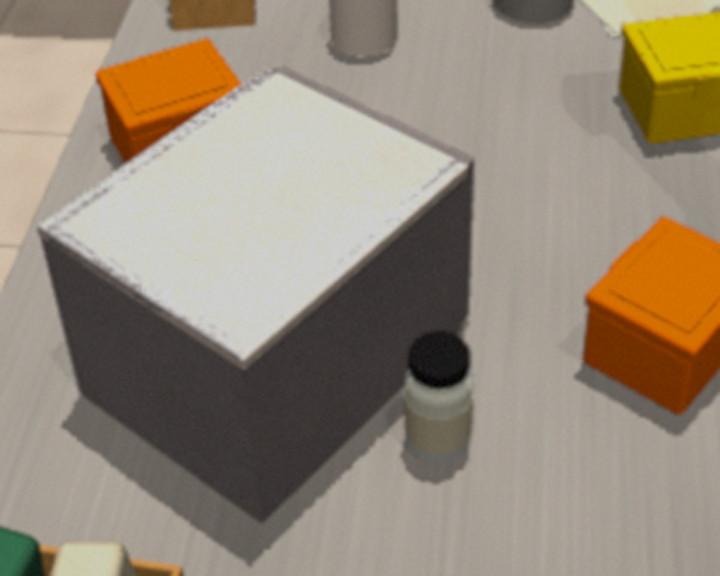

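View pics/h_top_c.png

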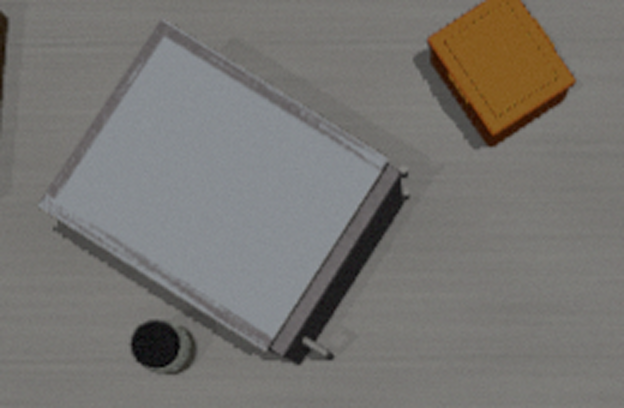

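The door lies flush along the whole front: its outer edge reads about -14.5 mm at all four stations, so the angle is near 0. The bystanders are unmoved and the arm is clear, so I'm handing in.

```bash
python3 -c "
from workcell import *
print(close_job()); print(read_state()['clock'])"
```

```text
the job is handed in; nothing more can be done
None
the job is handed in; nothing more can be done
```

I pushed the grey-lidded storage box into the cupboard and shut the door on its catch. The job was handed in at about 29 s of the 72 s allowed; no verdict is reported.

**Box:** I pushed it with the two open fingers against its rear face, straightening it on the way. The fingers stopped with the rear face about 45 mm inside the doorway, so the box centre should be about x = 0.11 m, y = 0. I couldn't see the box under the roof afterwards. Its final position comes from where the fingers stopped and from a good camera measurement partway through. No unexpected force showed up during the push.

**Door:** I swung it shut with the closed fingers above the handle. The force rose to 10 N and dropped to 5 N as the strike topped the catch. It then climbed to 36 N at the fingertips against the stop, because the 18 N stop I set was counted afresh for each short move. After the arm backed away, the door's outer edge measured -14.4 to -14.9 mm along its whole width, which means it is flush and stayed shut.

**Bystanders:** the spice jar, mug and biscuit tin read within 2 mm of where they started, which is within measuring error. The arm was clear of everything at hand-in.

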